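Lock the levelling foot of a washer pedestal

TASK

Move the white tub out of the sweep of the winged lock nut, keeping it upright, and slide the holding fork fully home round the square nut. With the fork holding the square nut, run the winged nut down the stud (clockwise seen from above) and tighten it firmly against the square nut, which must keep its setting. Then slide the fork fully back, leaving the tub standing clear and the brush, spanner and soap where they lie.

Things in the scene. Friction and masses are not known exactly. Their poses are not given: they have to be found in the camera images.
- stand: grey pedestal corner fixed foot-up on the counter: base 90 x 90 x 20 mm with an upright steel stud, 24 mm in diameter, top at 91 mm. Origin on the stud's axis at counter level, z up. A guide 60 mm wide with lips 34 mm high carries the fork; it runs along the stand's -y to y = -255 mm. The tub stands on the +y side. The wings sweep a circle of 80 mm radius
- locknut (a joint): turn of the winged lock nut down the stud, rad, clockwise from above positive. It sinks 12 mm a turn, runs stiffly (0.35 N m) and stays where it is left. At 8.0 its underside meets the square nut and this value stops growing; the further turn of the wings is joint clamp (and the turn of the square nut)
- wing_tip (a point): middle of the outer end of one of the two like wings, 80 mm from the stud's axis, 16.5 mm above the nut's underside: shows which way the wings point and how high they are
- nut_under (a point): centre of the lock nut's underside, on the stud's axis, 44 mm high when it meets the square nut. The steel lock nut is a hexagon hub 48 mm across and 30 mm tall with two opposite flat wings, 14 mm thick and 22 mm tall (5.5 to 27.5 mm above this point), that reach 80 mm from the axis
- clamp (a joint): wind-up of the lock nut against the square nut after they have met, rad, clockwise positive, 0 when merely touching: how tight the lock nut is. It takes 0.4 N m of friction plus 3 N m a rad, so 0.1 rad takes 0.7 N m (12 N at 60 mm). Firmly tight is past 0.08; wound past about 0.13 it springs back to there when let go, otherwise it stays; hard stop at 0.4
- setnut (a joint): turn of the square steel nut (the first nut, 46 x 46 mm, from 20 to 44 mm high) on the stud, rad, clockwise positive, 0 at its setting with its flats along the stand's axes. Held by 0.5 N m of friction only, so the lock nut, once tightening, drags it round unless the fork holds it (with about 0.05 rad of play); it must stay within 0.12 of 0
- fork (a joint): travel of the flat dark steel holding fork along its guide, m: 0 fully back, 0.06 fully home with its two tines round the square nut (end stops at both). It slides along the stand's +y towards the nut, with about 2.5 N of friction, and stays where it is left. Its top is 39 mm high; tines 12 mm wide, 48 mm apart inside
- fork_post (a point): centre of the top of the fork's upright round post (24 mm in diameter, 45 mm tall, top 84 mm above the counter), by which the fork is pushed or pulled; 210 mm from the stud's axis with the fork back, 150 mm with it home
- tub: closed round white tub of descaler with a grey lid, 68 mm in diameter, 85 mm tall, about 0.35 kg (it may tip if pushed higher than 45 mm), standing on the counter inside the sweep of the wings. Origin at the centre of its underside. Clear means its axis is more than 118 mm from the stud's
- brush: left alone: wooden brush lying down, under 45 mm high; origin under its middle
- spanner: left alone: steel spanner 190 mm long lying down; origin under its middle
- soap: left alone: white soap block 90 x 60 x 32 mm; origin under its centre
There are look-alikes about, which are no part of the job. What is shaped like the tub but blue or pink is not meant.

How it is judged:
By the outcome, as a careful person would: the job done as asked, in the order asked, and still so for the second after the job is handed in, with the robot touching nothing.
It also fails if it takes over 69 s, if anything falls off the work surface, if the arm or the gripper's body presses on something with over 40 N, if the wrist force passes 120 N, or if a joint passes its speed limit or range.

ROBOT

A 6-joint arm with a two-finger parallel gripper is mounted at the origin on the work surface. World frame = base frame: x ahead of the robot, y to its left, z up, the work surface at z = 0. Lengths are in m, angles in degrees, forces in N, time in s.
With the tool pointing down it reaches from about 0.325 to 0.775 m from the base axis. Payload 5.5 kg.
Tool frame: the origin (TCP) lies at the centre of the arm's flange, where the gripper is bolted on; the fingertips stand 173 mm ahead of it and the grasp point (between the pads) lies 155 mm ahead of it; z points along the fingers, y is the line along which they close (so a half turn about z gives the same grasp; the last joint's range is limited). The gripper opens to 85 mm and grips with 20 to 120 N. Pads are 22 mm wide; open, the fingers measure 114 mm over their backs; the gripper's body (76 mm by 85 mm) begins 54 mm behind the grasp point. The pads swing forward as they close: fully open they stand 13 mm farther back than shut.
Start: joints at [68.772, 5.22, 70.514, -0, 104.267, -3.249], TCP at [0.185, 0.571, 0.405] pointing down, gripper open.
Joint ranges: [-164.24, 164.24], [-49.07, 125.15], [9.68, 141.18], [-86.29, 266.29], [3.28, 154.24], [-151.56, 151.56]. Speed limits (degrees/s): [147.25, 147.25, 172.46, 180, 180, 180].

INTERFACE

Orientations are given as a 3x3 rotation matrix whose columns are the frame's x, y, z axes.
In Python, from plant import status, viewer, workorder gives the robot as it stands. The module is installed in compiled form; this text tells all that it offers.
- The arm moves only by the tool step_arm, never from a script. Its arguments are lists of equal length, an entry for each row: "grip": the finger opening in m, from 0 to 0.0854; "offset": the shift along the world's x, y, z in m, a list of three; "rot": the turn, a rotation vector about the world's x, y, z in rad, a list of three. A call has 1 to 20 rows; each row is the pose to reach, as a shift and turn from the pose commanded when the call began; what a row does not reach only later rows make up. A row lasts 1/8 s, in which the tool goes at most 62.5 mm and 10.7 degrees, less where a joint would pass 70% of its speed; a pose out of reach is approached as far as the arm can. A call with a gripper value outside its range is refused whole. The fingers move at their own pace and stop on an object; the grip force is fixed at half the most. Time passes only in rows, so rows that repeat a pose let the fingers close. It gives the time, the measured TCP pose, the force, the opening and the grip force at its end, in the units of the state.
- status.sense(): the state, without advancing time (a new reading comes with each control period).
- viewer.capture(name): name is "scene" or "top" or "wrist"; returns the picture (420x560x3 uint8, red, green, blue); there is no depth.
- viewer.camera_model(name): a dict with "fx", "fy", "cx", "cy" (pixels), "R" (3x3) and "t" (3): a world point X has camera coordinates R X + t; the wrist camera has in their place "tool_from_camera" (4x4, takes a point from camera to tool coordinates, whose origin is the TCP and whose axes are the flange's). Camera axes: x right, y down, z forward; pixel columns grow to the right and rows downward; lengths in m; the calibration is good to about 2 mm. A picture is of the moment at which its call begins: read the wrist's pose just before it. camera_model takes no time and is no camera call.
- workorder.finish_job(): hands the job in; it is judged then, once.
The state is a dict: "time_s": time; "joint_pos": joint angles; "joint_vel": joint speeds; "joint_torque": joint torques, N m; "tcp_pos": TCP position; "tool_rot": TCP orientation; "force": force on the tool from outside, world axes, zero at the start; "torque": the same for the moment, N m; "width": finger opening in m; "grip_force": force on a finger pad.
Only numpy, scipy, OpenCV 4.12 (cv2) and the standard library are available. Lean on these libraries where they do the work, as an engineer would, in place of code of your own. Each camera call takes 0.05 s, during which the arm holds its last target. There are 200 camera calls.

## Working session

There is one attempt and no reset: what is moved stays moved. The work goes in short steps, Python scripts to look and compute and a tool call to move; the robot and the scene stay as the last step left them, time stands still between calls to the robot, and variables do not carry over. Pictures are saved under pics/ and viewed, at most 10 in all, crops included, and the job is handed in when it is done.

Besides the shell and the picture viewer there is one more tool, called as name(argument=value, ...) on one line, values as JSON. step_arm: Moves the arm, as the interface text tells. Its arguments: {"type":"object","properties":{"grip":{"type":"array"},"offset":{"type":"array"},"rot":{"type":"array"}},"required":["grip","offset","rot"]}

```bash
mkdir -p pics
python3 - <<'E'
from plant import status, viewer
import cv2, numpy as np
s=status.sense(); print(s['time_s'],s['tcp_pos'],s['tool_rot'],s['width'])
for n in ("scene","top"):
    im=viewer.capture(n); cv2.imwrite(f"pics/{n}0.png",im[:,:,::-1]); m=viewer.camera_model(n); print(n,{k:np.round(v,4).tolist() for k,v in m.items()})
a=cv2.imread("pics/scene0.png");b=cv2.imread("pics/top0.png")
print(viewer.camera_model("wrist"))
E
```

```text
0.0 [0.18523268 0.57075506 0.40355004] [[-9.51167689e-01  3.08673817e-01 -7.08566713e-04]
 [ 3.08674608e-01  9.51165981e-01 -1.80658003e-03]
 [ 1.16320598e-04 -1.93707711e-03 -9.99998117e-01]] 0.08529817199225315
scene {'fx': 455.0496, 'fy': 455.0496, 'cx': 278.5301, 'cy': 207.6482, 'R': [[0.1479, 0.989, 0.0065], [0.7029, -0.1005, -0.7042], [-0.6958, 0.1087, -0.71]], 't': [-0.0453, -0.3257, 1.2469]}
top {'fx': 511.2156, 'fy': 511.2156, 'cx': 277.8773, 'cy': 210.7676, 'R': [[-0.0026, -1.0, 0.0035], [-0.9765, 0.0018, -0.2155], [0.2155, -0.004, -0.9765]], 't': [-0.0019, 0.5672, 0.8504]}
{'fx': 312.51745305137564, 'fy': 312.51745305137564, 'cx': 277.62552776594373, 'cy': 207.997856797931, 'tool_from_camera': array([[ 9.13391015e-04, -9.50899226e-01, -3.09499318e-01,
         7.90073938e-02],
       [ 9.99999412e-01,  1.04921004e-03, -2.72383588e-04,
         5.41738223e-04],
       [ 5.83739134e-04, -3.09498887e-01,  9.50899626e-01,
         3.11308351e-02],
       [ 0.00000000e+00,  0.00000000e+00,  0.00000000e+00,
         1.00000000e+00]])}
```

View pics/scene0.png

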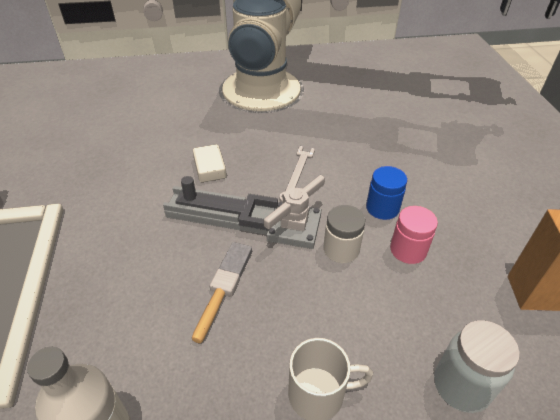

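View pics/top0.png

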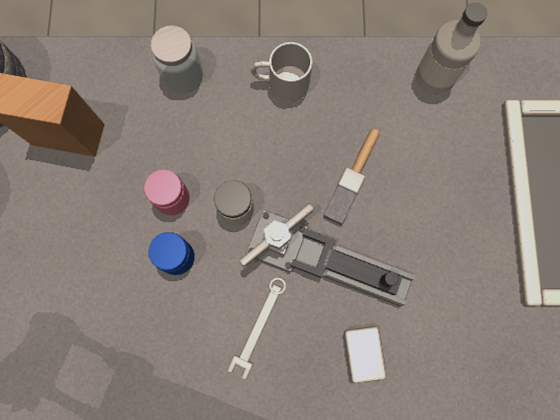

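The scene view shows the white tub with its grey lid at (344,232). The blue (386,193) and pink (413,235) tubs are look-alikes, and the mug (318,380), the jar (478,365) and the soap (209,163) are other pale things. The stud is near (296,198) and the post near (188,186). In the top view the tub lid is at (234,197), the hub at (278,234) and the post at (389,279). I'll take one close crop of the stand and tub from both views.

Run:
```python
import cv2,numpy as np
a=cv2.imread("pics/scene0.png")[140:270,150:380];b=cv2.imread("pics/top0.png")[170:310,200:430]
a=cv2.resize(a,(690,390)[::1],interpolation=cv2.INTER_CUBIC)
b=cv2.resize(b,None,fx=3,fy=3,interpolation=cv2.INTER_CUBIC)
cv2.imwrite("pics/c1.png",cv2.resize(np.vstack([a,b]),None,fx=.73,fy=.73))
cv2.imwrite("pics/c1.png",np.hstack([cv2.resize(a,(400,226)),cv2.resize(b,(400,243))[:226]]) if 0 else cv2.resize(np.vstack([a[:,:],b]),(510,600)))
```

```text
(no output)
```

View pics/c1.png

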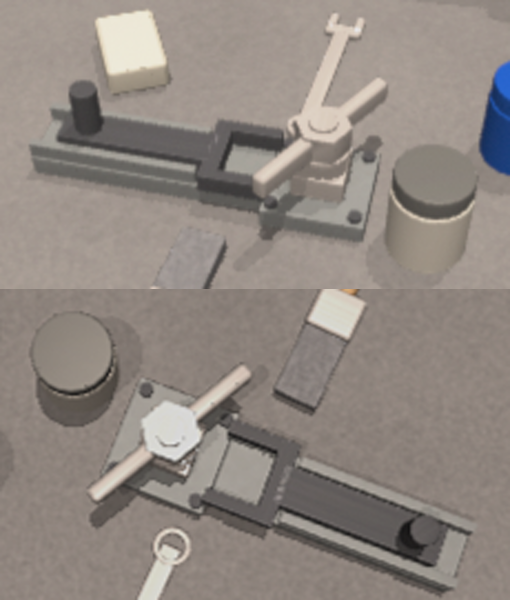

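The crop shows the chosen tub: a pale body with a grey lid, next to the wings. It stands on the stand's +y side, opposite the fork, so it fits the description. The key points are readable in both views, so I'll triangulate them.

```bash
cat > h.py <<'E'
import numpy as np
from plant import viewer,status
def cam(n):
    m=viewer.camera_model(n)
    if n=="wrist":
        s=status.sense(); T=m["tool_from_camera"]; Rw=np.array(s["tool_rot"])
        R=(Rw@T[:3,:3]); o=Rw@T[:3,3]+np.array(s["tcp_pos"])
    else: R=np.array(m["R"]).T; o=-R@np.array(m["t"])
    return m,R,o
def ray(n,p,c=None):
    m,R,o=c or cam(n); d=R@np.array([(p[0]-m["cx"])/m["fx"],(p[1]-m["cy"])/m["fy"],1]); return o,d/np.linalg.norm(d)
def plane(n,p,z,c=None):
    o,d=ray(n,p,c); return o+d*(z-o[2])/d[2]
def tri(a,b):
    A=0;B=0;rs=[ray("scene",a),ray("top",b)]
    for o,d in rs: P=np.eye(3)-np.outer(d,d); A=A+P;B=B+P@o
    x=np.linalg.solve(A,B); return x,[np.linalg.norm((np.eye(3)-np.outer(d,d))@(x-o)) for o,d in rs][0]
E
python3 - <<'E'
from h import *
np.set_printoptions(precision=4,suppress=True)
for n,a,b in [("stud",(296.1,194.5),(277.1,236.2)),("post",(187.9,180.5),(391.2,278.5)),("tipA",(321.4,179.6),(309.6,207.4)),("tipB",(268.2,221.9),(243.3,262.3)),
 ("tip A far",(321.4,179.6),(243.3,262.3)),("tip2",(268.2,221.9),(309.6,207.4)),("lid",(345.8,220),(232.9,197.9))]: print(n,*tri(a,b))
for n,p in [("scene",(296.1,194.5)),("top",(277.1,236.2))]: print(plane(n,p,.091))
for n,p in [("scene",(187.9,180.5)),("top",(391.2,278.5))]: print(plane(n,p,.084))
for n,p in [("scene",(345.8,220)),("top",(232.9,197.9))]: print(plane(n,p,.085))
for p in [(172,254),(166,187),(277,287),(242,367)]: print(p,plane("top",p,.04))
E
```

```text
stud [ 0.517  -0.0007  0.0875] 0.0008724928191443591
post [ 0.4447 -0.1945  0.082 ] 0.0004403076261616036
tipA [ 0.5606 -0.0119  0.1689] 0.04239573927826905
tipB [ 0.4812  0.0077 -0.0154] 0.05465350313843932
tip A far [0.4734 0.0568 0.0779] 0.0004228541596657309
tip2 [ 0.5693 -0.0583  0.0791] 0.00038372719786167555
lid [0.5861 0.0757 0.0813] 5.648667656846749e-05
[ 0.5207 -0.0006  0.091 ]
[ 0.5162 -0.0016  0.091 ]
[ 0.4472 -0.1938  0.084 ]
[ 0.4445 -0.1945  0.084 ]
[0.5895 0.0744 0.085 ]
[0.5852 0.0755 0.085 ]
(172, 254) [0.4929 0.1868 0.04  ]
(166, 187) [0.6173 0.2031 0.04  ]
(277, 287) [ 0.4338 -0.0013  0.04  ]
(242, 367) [0.2981 0.0589 0.04  ]
```

step_arm(grip=[0.0854,0.0854,0.0854,0.0854,0.0854,0.0854,0.0854,0.0854,0.0854,0.0854,0.0854,0.0854,0.0854], offset=[[0.402,-0.496,-0.06],[0.402,-0.496,-0.06],[0.402,-0.496,-0.06],[0.402,-0.496,-0.06],[0.402,-0.496,-0.06],[0.402,-0.496,-0.06],[0.402,-0.496,-0.06],[0.402,-0.496,-0.06],[0.402,-0.496,-0.06],[0.402,-0.496,-0.06],[0.402,-0.496,-0.06],[0.402,-0.496,-0.06],[0.402,-0.496,-0.06]], rot=[[0,0,-1.57],[0,0,-1.57],[0,0,-1.57],[0,0,-1.57],[0,0,-1.57],[0,0,-1.57],[0,0,-1.57],[0,0,-1.57],[0,0,-1.57],[0,0,-1.57],[0,0,-1.57],[0,0,-1.57],[0,0,-1.57]])

```text
time_s: 1.72
tcp_pos: [0.5866, 0.0761, 0.3449]
tool_rot: [[0.306, 0.952, -0.0], [0.952, -0.306, 0.001], [0.001, -0.0, -1.0]]
force: [0.8, 0.7, -0.2]
width: 0.0853
grip_force: 0.0
```

Run:
```python
from h import *
import cv2,pickle
np.set_printoptions(precision=4,suppress=True)
s=status.sense();print(s['time_s'],s['tcp_pos'],s['joint_pos'],s['tool_rot'])
c=cam("wrist");pickle.dump(c,open("w1.pkl","wb"))
cv2.imwrite("pics/w1.png",viewer.capture("wrist")[:,:,::-1])
```

```text
1.725 [0.5866 0.0761 0.3449] [ 4.0829  3.6817 78.1728  0.0371 98.1496 21.9301] [[ 0.3064  0.9519 -0.0001]
 [ 0.9519 -0.3064  0.0006]
 [ 0.0006 -0.0003 -1.    ]]
```

View pics/w1.png

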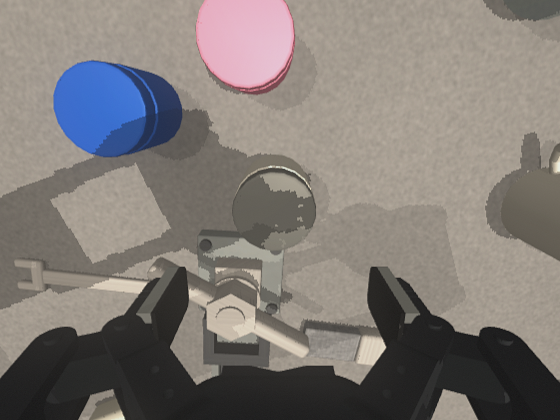

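The wrist view shows the grey lid centred at about (274,209) between the fingers, the stud top at (231,316), and the wing tips at (165,266) and (300,350). The blue and pink tubs are well off to the upper side.

Run:
```python
from h import *
import pickle
np.set_printoptions(precision=4,suppress=True)
c=pickle.load(open("w1.pkl","rb"))
print(plane("wrist",(274,209),.085,c),plane("wrist",(231,316),.091,c),plane("wrist",(153,266),.085,c),plane("wrist",(307,345),.085,c))
```

```text
[0.5857 0.0812 0.085 ] [0.5224 0.0037 0.091 ] [0.4761 0.0648 0.085 ] [ 0.5742 -0.0501  0.085 ]
```

step_arm(grip=[0.0854,0.0854,0.0854,0.0854,0.0854,0.05,0.05,0.05,0.05,0.05,0.05], offset=[[0,0.002,-0.06],[0,0.002,-0.11],[0,0.002,-0.135],[0,0.002,-0.147],[0,0.002,-0.147],[0,0.002,-0.147],[0,0.002,-0.147],[0,0.002,-0.147],[0,0.002,-0.147],[0,0.002,-0.147],[0,0.002,-0.14]], rot=[[0,0,0],[0,0,0],[0,0,0],[0,0,0],[0,0,0],[0,0,0],[0,0,0],[0,0,0],[0,0,0],[0,0,0],[0,0,0]])

```text
time_s: 3.15
tcp_pos: [0.5871, 0.0767, 0.2048]
tool_rot: [[0.308, 0.951, -0.0], [0.951, -0.308, -0.0], [-0.0, -0.0, -1.0]]
force: [-0.3, -0.4, -4.0]
width: 0.0663
grip_force: 67.9
```

step_arm(grip=[0.05,0.05,0.05,0.05,0.05,0.05,0.05,0.05,0.07,0.0854,0.0854,0.0854,0.0854,0.0854], offset=[[0.01,0,0.01],[0.03,0.003,0.01],[0.055,0.007,0.01],[0.07,0.01,0.01],[0.075,0.01,0.005],[0.075,0.01,-0.002],[0.075,0.01,-0.006],[0.075,0.01,-0.006],[0.075,0.01,-0.006],[0.075,0.01,-0.006],[0.075,0.01,-0.006],[0.075,0.01,-0.006],[0.075,0.01,0.04],[0.075,0.01,0.1]], rot=[[0,0,0],[0,0,0],[0,0,0],[0,0,0],[0,0,0],[0,0,0],[0,0,0],[0,0,0],[0,0,0],[0,0,0],[0,0,0],[0,0,0],[0,0,0],[0,0,0]])

```text
time_s: 4.9
tcp_pos: [0.6618, 0.0867, 0.3032]
tool_rot: [[0.308, 0.951, -0.005], [0.951, -0.308, -0.0], [-0.002, -0.005, -1.0]]
force: [0.5, -0.0, 0.1]
width: 0.0853
grip_force: 0.0
```

step_arm(grip=[0.0854,0.0854,0.0854,0.0854,0.0854,0.0854,0.0854,0.0854,0.0854,0.0854,0.0854], offset=[[-0.2165,-0.282,0.02],[-0.2165,-0.282,0.02],[-0.2165,-0.282,0.02],[-0.2165,-0.282,0.02],[-0.2165,-0.282,0.02],[-0.2165,-0.282,0.02],[-0.2165,-0.282,0.02],[-0.2165,-0.282,0.02],[-0.2165,-0.282,0.02],[-0.2165,-0.282,0.02],[-0.2165,-0.282,0.02]], rot=[[0,0,1.52],[0,0,1.52],[0,0,1.52],[0,0,1.52],[0,0,1.52],[0,0,1.52],[0,0,1.52],[0,0,1.52],[0,0,1.52],[0,0,1.52],[0,0,1.52]])

```text
time_s: 6.28
tcp_pos: [0.4457, -0.1952, 0.3247]
tool_rot: [[-0.934, 0.357, 0.0], [0.357, 0.934, -0.0], [-0.0, -0.0, -1.0]]
force: [0.6, -0.1, -0.4]
width: 0.0853
grip_force: 0.0
```

Run:
```python
from h import *
import cv2,pickle
np.set_printoptions(precision=4,suppress=True)
s=status.sense();print(s['time_s'],s['tcp_pos'],s['joint_pos'],s['tool_rot'])
c=cam("wrist");pickle.dump(c,open("w2.pkl","wb"))
w=viewer.capture("wrist")[:,:,::-1];t=viewer.capture("top")[:,:,::-1]
cv2.imwrite("pics/top2.png",t);cv2.imwrite("pics/w2.png",w)
cv2.imwrite("pics/m2.png",cv2.resize(np.hstack([w,t]),(800,300),interpolation=cv2.INTER_AREA))
```

```text
6.275 [ 0.4457 -0.1952  0.3247] [-27.6614 -12.5078  95.5938  -0.0008  96.9114 -96.743 ] [[-0.9341  0.357   0.    ]
 [ 0.357   0.9341 -0.    ]
 [-0.     -0.     -1.    ]]
```

View pics/m2.png

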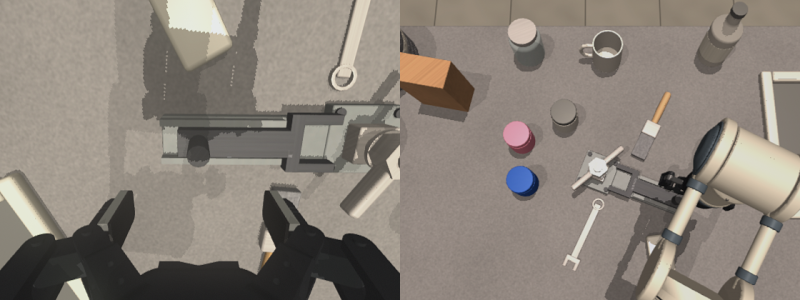

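The wrist half shows the post top at full-size pixel (278,196), with the guide running horizontally. The top half shows the tub standing clear at (564,112) in the montage.

Run:
```python
from h import *
import pickle,cv2
np.set_printoptions(precision=4,suppress=True)
c=pickle.load(open("w2.pkl","rb"))
g=cv2.imread("pics/w2.png",0)[150:250,240:320]
n,l,st,ce=cv2.connectedComponentsWithStats((g<45).astype(np.uint8))
print([(st[i],ce[i]+[240,150]) for i in range(1,n) if st[i][4]>100])
for p in [(278,196),(277,205)]: print(plane("wrist",p,.084,c))
m,R,o=c; x=R.T@(np.array([.4457,-.1952,.084])-o); print(m["cx"]+m["fx"]*x[0]/x[2],m["cy"]+m["fy"]*x[1]/x[2])
cv2.imwrite("pics/p.png",cv2.resize(cv2.imread("pics/w2.png")[120:280,200:360],(640,640)))
```

```text
[]
[ 0.4277 -0.1875  0.084 ]
[ 0.4336 -0.1905  0.084 ]
276.9660761874857 222.312556611168
```

View pics/p.png

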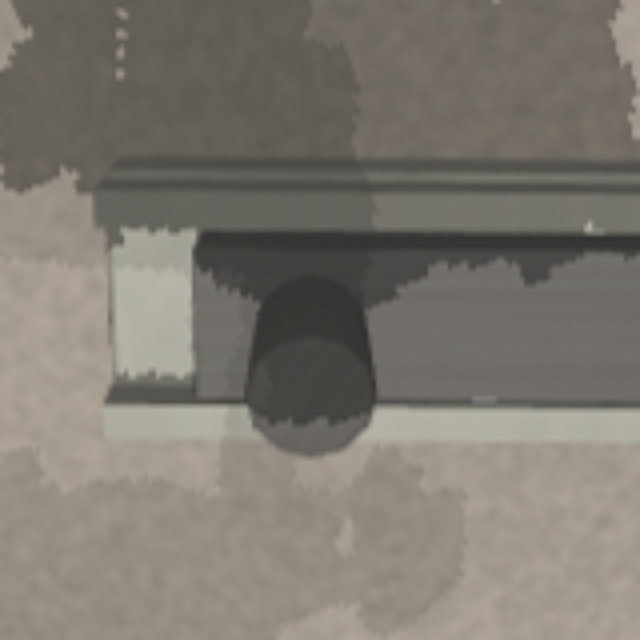

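The crop puts the post top at full-size (278,219), against the predicted (277,222). That is about 2 mm off and fine for the grip.

step_arm(grip=[0.0854,0.0854,0.0854,0.01,0.01,0.01,0.01,0.01,0.01,0.01], offset=[[-0.002,0.001,-0.05],[-0.002,0.001,-0.09],[-0.002,0.001,-0.1],[-0.002,0.001,-0.1],[-0.002,0.001,-0.1],[-0.002,0.001,-0.1],[-0.002,0.001,-0.1],[-0.002,0.001,-0.1],[-0.002,0.001,-0.1],[-0.002,0.001,-0.1]], rot=[[0,0,0],[0,0,0],[0,0,0],[0,0,0],[0,0,0],[0,0,0],[0,0,0],[0,0,0],[0,0,0],[0,0,0]])

```text
time_s: 7.62
tcp_pos: [0.4441, -0.1945, 0.2264]
tool_rot: [[-0.935, 0.356, 0.002], [0.356, 0.935, -0.001], [-0.003, -0.0, -1.0]]
force: [-1.4, 0.2, 5.4]
width: 0.0225
grip_force: 58.5
```

step_arm(grip=[0.01,0.01,0.01,0.01,0.01,0.01,0.01,0.01,0.01,0.01], offset=[[0.0036,0.0093,0],[0.0071,0.0187,0],[0.0107,0.028,0],[0.0143,0.0374,0],[0.0178,0.0467,0],[0.02,0.0523,0],[0.0207,0.0542,0],[0.0214,0.056,0],[0.022,0.0575,0],[0.022,0.0575,0]], rot=[[0,0,0],[0,0,0],[0,0,0],[0,0,0],[0,0,0],[0,0,0],[0,0,0],[0,0,0],[0,0,0],[0,0,0]])

```text
time_s: 8.88
tcp_pos: [0.4657, -0.1389, 0.2264]
tool_rot: [[-0.934, 0.357, 0.001], [0.357, 0.934, -0.007], [-0.004, -0.006, -1.0]]
force: [-4.0, -12.2, 6.6]
width: 0.0224
grip_force: 59.0
```

step_arm(grip=[0.01,0.06,0.06,0.06,0.06,0.06,0.06,0,0,0,0,0,0,0,0], offset=[[-0.0005,-0.0014,0],[-0.0005,-0.0014,0],[-0.0005,-0.0014,0],[-0.0005,-0.0014,0],[-0.0005,-0.0014,0.02],[-0.0005,-0.0014,0.06],[-0.0005,-0.0014,0.09],[0.04,0.05,0.09],[0.08,0.09,0.09],[0.1125,0.1275,0.09],[0.1125,0.1275,0.09],[0.1125,0.1275,0.09],[0.1125,0.1275,0.045],[0.1125,0.1275,0],[0.1125,0.1275,0]], rot=[[0,0,0],[0,0,0],[0,0,0],[0,0,0],[0,0,0],[0,0,0],[0,0,0],[0,0,0],[0,0,0],[0,0,0],[0,0,0],[0,0,0],[0,0,0],[0,0,0],[0,0,0]])

```text
time_s: 10.75
tcp_pos: [0.5762, -0.0102, 0.2205]
tool_rot: [[-0.934, 0.357, -0.008], [0.357, 0.934, 0.0], [0.008, -0.003, -1.0]]
force: [-0.3, 0.5, -0.5]
width: 0.0001
grip_force: 0.0
```

Run:
```python
from h import *
import cv2
s=status.sense();print(s['time_s'],s['tcp_pos'],s['width'],s['force'])
a=viewer.capture("scene")[130:260,150:380,::-1];t=viewer.capture("top")[170:310,200:430,::-1]
cv2.imwrite("pics/m3.png",np.vstack([cv2.resize(x,None,fx=2.2,fy=2.2,interpolation=cv2.INTER_CUBIC) for x in (a,t)]))
S=np.array([.5195,.001])
for k in range(0,21):
    t=np.radians(-10-8*k); print(np.round(S+.06*np.array([np.cos(t),np.sin(t)])-[.5785,-.0094],4).tolist(),end=' ')
```

```text
10.75 [ 0.57622574 -0.01020829  0.22048206] 0.000113184167649149 [-0.34775395  0.47461518 -0.49310381]
[0.0001, -0.0] [-0.0019, -0.0081] [-0.0051, -0.0159] [-0.0093, -0.0232] [-0.0144, -0.0297] [-0.0204, -0.0356] [-0.0272, -0.0405] [-0.0346, -0.0444] [-0.0425, -0.0473] [-0.0506, -0.049] [-0.059, -0.0496] [-0.0674, -0.049] [-0.0755, -0.0473] [-0.0834, -0.0444] [-0.0908, -0.0405] [-0.0976, -0.0356] [-0.1036, -0.0297] [-0.1087, -0.0232] [-0.1129, -0.0159] [-0.1161, -0.0081] [-0.1181, -0.0]
```

View pics/m3.png

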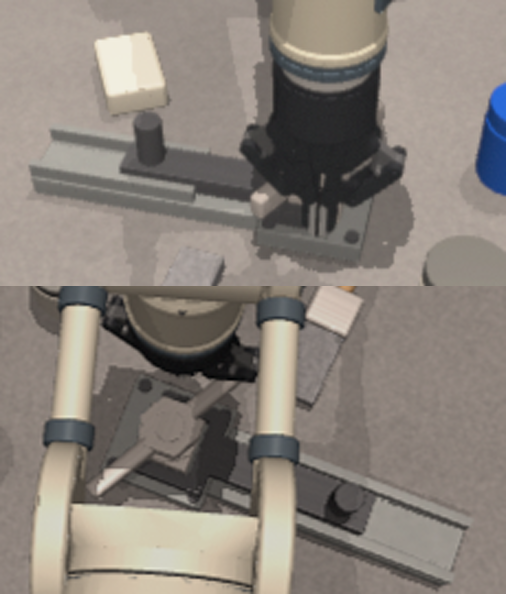

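The montage shows the fork home, with the post moved up the guide to (345,500). The closed fingers are between the wings beside the hub, and the brush and soap have not moved. Next I'll push the wing clockwise round a 60 mm circle.

step_arm(grip=[0,0,0,0,0,0,0,0,0,0,0], offset=[[-0.0019,-0.0081,0.003],[-0.0051,-0.0159,0.003],[-0.0093,-0.0232,0.003],[-0.0144,-0.0297,0.003],[-0.0204,-0.0356,0.003],[-0.0272,-0.0405,0.003],[-0.0346,-0.0444,0.003],[-0.0425,-0.0473,0.003],[-0.0506,-0.049,0.003],[-0.059,-0.0496,0.003],[-0.0674,-0.049,0.003]], rot=[[0,0,0],[0,0,0],[0,0,0],[0,0,0],[0,0,0],[0,0,0],[0,0,0],[0,0,0],[0,0,0],[0,0,0],[0,0,0]])

```text
time_s: 12.22
tcp_pos: [0.5114, -0.0586, 0.2287]
tool_rot: [[-0.934, 0.356, 0.005], [0.356, 0.934, -0.0], [-0.005, 0.002, -1.0]]
force: [7.7, 1.3, -1.3]
width: -0.0001
grip_force: 3.3
```

Run:
```python
from h import *
import cv2
s=status.sense();print(s['time_s'],s['tcp_pos'],s['torque'],s['force'])
a=viewer.capture("scene")[130:260,150:380,::-1];t=viewer.capture("top")[170:310,200:430,::-1]
cv2.imwrite("pics/m4.png",np.vstack([cv2.resize(x,None,fx=2.2,fy=2.2,interpolation=cv2.INTER_CUBIC) for x in (a,t)]))
```

```text
12.225 [ 0.5113593  -0.05856231  0.22866893] [ 0.1038253  -1.20769649 -0.0089543 ] [ 7.66304245  1.26140714 -1.33372928]
```

View pics/m4.png

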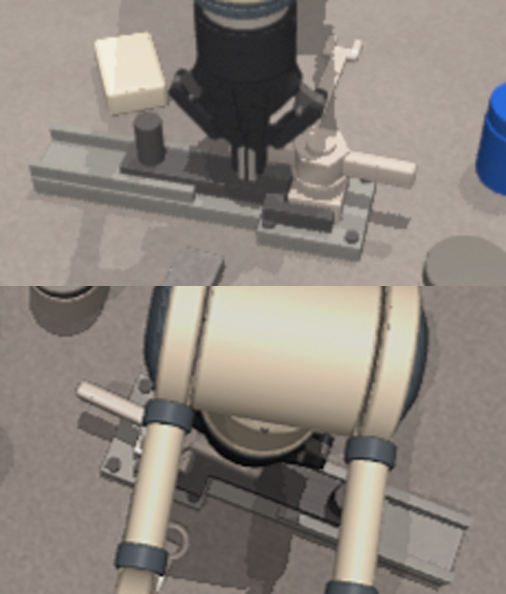

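The view shows the fingers at (245,165) pushing the wing round, with the fork home. The knuckles are well above the stud top, and the 7.7 N matches the stated nut friction. I'll continue round.

Run:
```python
import numpy as np
f=lambda a:.06*np.array([np.cos(np.radians(a)),np.sin(np.radians(a))])
for s in (-98,-258,-418):
    print(s,[np.round(f(s-8*k)-f(s),4).tolist()+[0] for k in range(1,21)])
```

```text
-98 [[-0.0082, 0.0017, 0], [-0.0161, 0.0046, 0], [-0.0234, 0.0085, 0], [-0.0302, 0.0135, 0], [-0.0362, 0.0193, 0], [-0.0414, 0.0259, 0], [-0.0456, 0.0331, 0], [-0.0487, 0.0409, 0], [-0.0507, 0.049, 0], [-0.0516, 0.0573, 0], [-0.0513, 0.0657, 0], [-0.0499, 0.0739, 0], [-0.0473, 0.0819, 0], [-0.0436, 0.0894, 0], [-0.0389, 0.0964, 0], [-0.0333, 0.1026, 0], [-0.0269, 0.108, 0], [-0.0198, 0.1124, 0], [-0.0122, 0.1158, 0], [-0.0041, 0.1181, 0]]
-258 [[0.0083, 0.0012, 0], [0.0167, 0.0012, 0], [0.0249, 0.0, 0], [0.033, -0.0023, 0], [0.0406, -0.0057, 0], [0.0477, -0.0101, 0], [0.0542, -0.0155, 0], [0.0598, -0.0217, 0], [0.0644, -0.0287, 0], [0.0681, -0.0362, 0], [0.0707, -0.0442, 0], [0.0721, -0.0524, 0], [0.0724, -0.0608, 0], [0.0716, -0.0691, 0], [0.0695, -0.0772, 0], [0.0664, -0.085, 0], [0.0622, -0.0922, 0], [0.0571, -0.0988, 0], [0.051, -0.1047, 0], [0.0443, -0.1096, 0]]
-418 [[-0.0074, -0.0039, 0], [-0.0153, -0.0068, 0], [-0.0234, -0.0085, 0], [-0.0318, -0.0091, 0], [-0.0401, -0.0085, 0], [-0.0483, -0.0068, 0], [-0.0562, -0.0039, 0], [-0.0636, 0.0, 0], [-0.0704, 0.0049, 0], [-0.0764, 0.0107, 0], [-0.0815, 0.0173, 0], [-0.0857, 0.0246, 0], [-0.0889, 0.0323, 0], [-0.0909, 0.0405, 0], [-0.0918, 0.0488, 0], [-0.0915, 0.0572, 0], [-0.09, 0.0654, 0], [-0.0874, 0.0734, 0], [-0.0838, 0.0809, 0], [-0.0791, 0.0878, 0]]
```

step_arm(grip=[0,0,0,0,0,0,0,0,0,0,0,0,0,0,0,0,0,0,0,0], offset=[[-0.0082,0.0017,0],[-0.0161,0.0046,0],[-0.0234,0.0085,0],[-0.0302,0.0135,0],[-0.0362,0.0193,0],[-0.0414,0.0259,0],[-0.0456,0.0331,0],[-0.0487,0.0409,0],[-0.0507,0.049,0],[-0.0516,0.0573,0],[-0.0513,0.0657,0],[-0.0499,0.0739,0],[-0.0473,0.0819,0],[-0.0436,0.0894,0],[-0.0389,0.0964,0],[-0.0333,0.1026,0],[-0.0269,0.108,0],[-0.0198,0.1124,0],[-0.0122,0.1158,0],[-0.0041,0.1181,0]], rot=[[0,0,0],[0,0,0],[0,0,0],[0,0,0],[0,0,0],[0,0,0],[0,0,0],[0,0,0],[0,0,0],[0,0,0],[0,0,0],[0,0,0],[0,0,0],[0,0,0],[0,0,0],[0,0,0],[0,0,0],[0,0,0],[0,0,0],[0,0,0]])

```text
time_s: 14.82
tcp_pos: [0.5057, 0.0588, 0.2267]
tool_rot: [[-0.934, 0.357, -0.005], [0.357, 0.934, -0.002], [0.004, -0.004, -1.0]]
force: [-6.0, -3.3, -0.8]
width: -0.0001
grip_force: 2.8
```

step_arm(grip=[0,0,0,0,0,0,0,0,0,0], offset=[[0.0083,0.0012,0],[0.0167,0.0012,0],[0.0249,0.0,0],[0.033,-0.0023,0],[0.0406,-0.0057,0],[0.0477,-0.0101,0],[0.0542,-0.0155,0],[0.0598,-0.0217,0],[0.0644,-0.0287,0],[0.0681,-0.0362,0]], rot=[[0,0,0],[0,0,0],[0,0,0],[0,0,0],[0,0,0],[0,0,0],[0,0,0],[0,0,0],[0,0,0],[0,0,0]])

```text
time_s: 16.08
tcp_pos: [0.5738, 0.0241, 0.2267]
tool_rot: [[-0.935, 0.355, -0.005], [0.355, 0.935, 0.003], [0.006, 0.001, -1.0]]
force: [-4.1, 6.1, -0.8]
width: -0.0002
grip_force: 3.0
```

Run:
```python
from h import *
import cv2
s=status.sense();print(s['time_s'],s['tcp_pos'],s['torque'],s['force'])
cv2.imwrite("pics/s5.png",viewer.capture("scene")[:,:,::-1]);cv2.imwrite("pics/t5.png",viewer.capture("top")[:,:,::-1])
a=cv2.imread("pics/s5.png")[130:260,150:380];t=cv2.imread("pics/t5.png")[170:310,200:430]
cv2.imwrite("pics/m5.png",np.vstack([cv2.resize(x,None,fx=2.2,fy=2.2,interpolation=cv2.INTER_CUBIC) for x in (a,t)]))
```

```text
16.075 [0.5737943  0.02412642 0.22665976] [ 0.8939712   0.67607192 -0.03822211] [-4.07899307  6.11713793 -0.78939689]
```

View pics/m5.png

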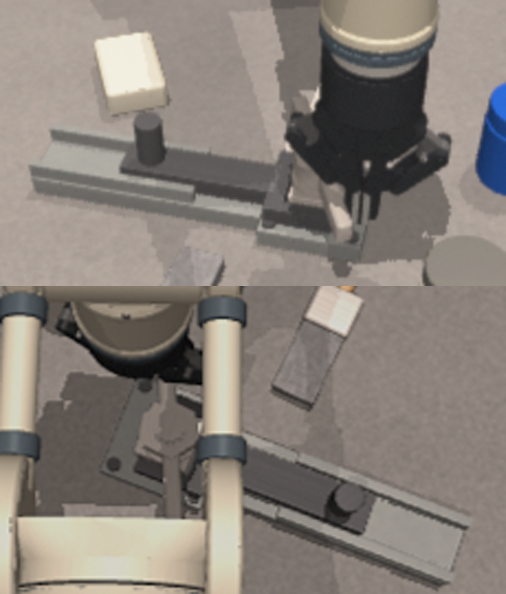

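The wing is pointing at the viewer at (335,210), pushed by the fingers. The 7 N is still plain running friction. The fork is home and nothing else has moved. I'll continue in shorter calls and watch the force.

step_arm(grip=[0,0,0,0,0], offset=[[0.0026,-0.008,0],[0.004,-0.0162,0],[0.0043,-0.0246,0],[0.0035,-0.0329,0],[0.0014,-0.041,0]], rot=[[0,0,0],[0,0,0],[0,0,0],[0,0,0],[0,0,0]])

```text
time_s: 16.8
tcp_pos: [0.5758, -0.0164, 0.2272]
tool_rot: [[-0.935, 0.355, -0.001], [0.355, 0.935, 0.004], [0.003, 0.003, -1.0]]
force: [0.3, 7.6, -2.1]
width: -0.0003
grip_force: 3.3
```

step_arm(grip=[0,0,0,0,0], offset=[[-0.0031,-0.0078,0],[-0.0073,-0.015,0],[-0.0124,-0.0216,0],[-0.0185,-0.0275,0],[-0.0252,-0.0324,0]], rot=[[0,0,0],[0,0,0],[0,0,0],[0,0,0],[0,0,0]])

```text
time_s: 17.42
tcp_pos: [0.5512, -0.0493, 0.228]
tool_rot: [[-0.935, 0.355, 0.002], [0.355, 0.935, 0.002], [-0.001, 0.003, -1.0]]
force: [5.0, 4.7, -1.6]
width: -0.0001
grip_force: 2.7
```

step_arm(grip=[0,0,0], offset=[[-0.0074,-0.0039,0],[-0.0153,-0.0068,0],[-0.0234,-0.0085,0]], rot=[[0,0,0],[0,0,0],[0,0,0]])

```text
time_s: 17.8
tcp_pos: [0.528, -0.0582, 0.2284]
tool_rot: [[-0.935, 0.356, 0.004], [0.356, 0.935, 0.001], [-0.004, 0.002, -1.0]]
force: [6.2, 3.3, -2.1]
width: -0.0001
grip_force: 2.9
```

step_arm(grip=[0,0,0], offset=[[-0.0084,-0.0006,0],[-0.0167,0,0],[-0.0249,0.0017,0]], rot=[[0,0,0],[0,0,0],[0,0,0]])

```text
time_s: 18.18
tcp_pos: [0.5035, -0.0569, 0.2288]
tool_rot: [[-0.934, 0.356, 0.006], [0.356, 0.934, -0.0], [-0.006, 0.002, -1.0]]
force: [11.1, 1.1, -2.4]
width: 0.0
grip_force: 4.7
```

step_arm(grip=[0,0], offset=[[-0.0079,0.0029,0],[-0.0153,0.0068,0]], rot=[[0,0,0],[0,0,0]])

```text
time_s: 18.42
tcp_pos: [0.4895, -0.0509, 0.2299]
tool_rot: [[-0.934, 0.357, 0.013], [0.357, 0.934, -0.003], [-0.013, 0.002, -1.0]]
force: [19.0, -5.3, -4.0]
width: 0.0001
grip_force: 8.7
```

step_arm(grip=[0,0,0], offset=[[-0.0034,0.0022,0],[-0.0034,0.0022,0],[-0.0034,0.0022,0]], rot=[[0,0,0],[0,0,0],[0,0,0]])

```text
time_s: 18.8
tcp_pos: [0.4866, -0.0493, 0.2303]
tool_rot: [[-0.934, 0.357, 0.015], [0.357, 0.934, -0.005], [-0.015, 0.001, -1.0]]
force: [19.3, -6.1, -3.6]
width: -0.0001
grip_force: 8.7
```

step_arm(grip=[0,0,0], offset=[[-0.0025,0.0018,0],[-0.0025,0.0018,0],[-0.0025,0.0018,0]], rot=[[0,0,0],[0,0,0],[0,0,0]])

```text
time_s: 19.18
tcp_pos: [0.4845, -0.0479, 0.2306]
tool_rot: [[-0.934, 0.357, 0.016], [0.357, 0.934, -0.006], [-0.017, 0.0, -1.0]]
force: [22.0, -8.2, -4.6]
width: -0.0001
grip_force: 9.9
```

Contact was met where expected, and the torque is now about 1.36 N m, so clamp is past 0.13. I'll back off, rise and go above the post.

step_arm(grip=[0,0,0,0,0,0,0.06,0.06,0.06,0.06,0.06], offset=[[0.007,-0.005,0],[0.016,-0.009,0],[0.023,-0.011,0],[0.023,-0.011,0.04],[0.023,-0.011,0.09],[0.005,-0.05,0.1],[-0.016,-0.093,0.1],[-0.016,-0.093,0.1],[-0.016,-0.093,0.1],[-0.016,-0.093,0.1],[-0.016,-0.093,0.1]], rot=[[0,0,0],[0,0,0],[0,0,0],[0,0,0],[0,0,0],[0,0,0],[0,0,0],[0,0,0],[0,0,0],[0,0,0],[0,0,0]])

```text
time_s: 20.55
tcp_pos: [0.4659, -0.138, 0.3274]
tool_rot: [[-0.935, 0.354, -0.0], [0.354, 0.935, 0.0], [0.001, 0.0, -1.0]]
force: [0.4, 0.4, -0.5]
width: 0.0597
grip_force: 0.0
```

Run:
```python
from h import *
import cv2
s=status.sense();print(s['time_s'],s['tcp_pos'],s['force'],s['width'])
cv2.imwrite("pics/s6.png",viewer.capture("scene")[:,:,::-1]);cv2.imwrite("pics/w6.png",viewer.capture("wrist")[:,:,::-1])
a=cv2.imread("pics/s6.png")[130:260,150:380];t=cv2.imread("pics/w6.png")
cv2.imwrite("pics/m6.png",np.vstack([cv2.resize(a,(506,250)),cv2.resize(t[:300,100:],(506,330))]))
```

```text
20.55 [ 0.46585584 -0.13797807  0.32743004] [ 0.41754125  0.40987126 -0.54410566] 0.05965137800403347
```

View pics/m6.png

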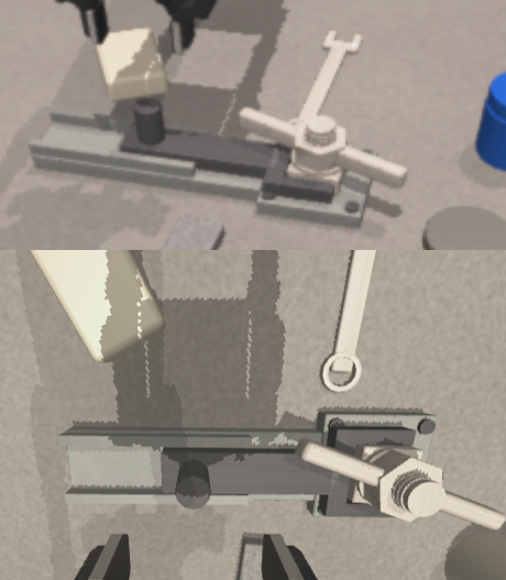

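The nut has run down onto the square nut: the wings are low and the stud protrudes well above the hub at (320,130). The fork is home, with the post at (148,110), and the brush, spanner and soap have not moved. Next I'll grip the post and pull the fork back.

step_arm(grip=[0.06,0.06,0.06,0.01,0.01,0.01,0.01,0.01,0.01,0.01,0.01,0.01,0.01,0.01,0.01,0.01,0.01,0.01,0.01], offset=[[0,-0.001,-0.05],[0,-0.001,-0.09],[0,-0.001,-0.1],[0,-0.001,-0.1],[0,-0.001,-0.1],[0,-0.001,-0.1],[0,-0.001,-0.1],[0,-0.001,-0.1],[-0.0036,-0.0103,-0.1],[-0.0071,-0.0197,-0.1],[-0.0107,-0.029,-0.1],[-0.0143,-0.0384,-0.1],[-0.0178,-0.0477,-0.1],[-0.02,-0.0533,-0.1],[-0.0207,-0.0552,-0.1],[-0.0214,-0.057,-0.1],[-0.022,-0.0585,-0.1],[-0.022,-0.0585,-0.1],[-0.022,-0.0585,-0.1]], rot=[[0,0,0],[0,0,0],[0,0,0],[0,0,0],[0,0,0],[0,0,0],[0,0,0],[0,0,0],[0,0,0],[0,0,0],[0,0,0],[0,0,0],[0,0,0],[0,0,0],[0,0,0],[0,0,0],[0,0,0],[0,0,0],[0,0,0]])

```text
time_s: 23.02
tcp_pos: [0.4442, -0.1966, 0.2301]
tool_rot: [[-0.935, 0.355, 0.004], [0.355, 0.935, 0.001], [-0.003, 0.002, -1.0]]
force: [-1.2, 5.9, 8.2]
width: 0.0222
grip_force: 59.4
```

step_arm(grip=[0.01,0.01,0.01], offset=[[-0.0007,-0.0018,0],[-0.0007,-0.0018,0],[-0.0007,-0.0018,0]], rot=[[0,0,0],[0,0,0],[0,0,0]])

```text
time_s: 23.4
tcp_pos: [0.444, -0.1972, 0.2301]
tool_rot: [[-0.935, 0.354, 0.005], [0.354, 0.935, 0.005], [-0.003, 0.006, -1.0]]
force: [1.7, 12.6, 7.6]
width: 0.0224
grip_force: 59.6
```

At the back stop: the force rises and the tool no longer moves. I'll ease off, release, rise and stand aside.

step_arm(grip=[0.01,0.07,0.07,0.07,0.07,0.07,0.07,0.07,0.07,0.07,0.07,0.07,0.07], offset=[[0.0006,0.0015,0],[0.0006,0.0015,0],[0.0006,0.0015,0],[0.0006,0.0015,0],[0.0006,0.0015,0.03],[0.0006,0.0015,0.08],[0.0006,0.0015,0.12],[0,-0.04,0.15],[0,-0.09,0.17],[0,-0.14,0.17],[0,-0.14,0.17],[0,-0.14,0.17],[0,-0.14,0.17]], rot=[[0,0,0],[0,0,0],[0,0,0],[0,0,0],[0,0,0],[0,0,0],[0,0,0],[0,0,0],[0,0,0],[0,0,0],[0,0,0],[0,0,0],[0,0,0]])

```text
time_s: 25.02
tcp_pos: [0.4429, -0.3382, 0.3977]
tool_rot: [[-0.935, 0.355, 0.0], [0.355, 0.935, 0.0], [-0.0, 0.0, -1.0]]
force: [-0.2, 0.3, -0.2]
width: 0.0701
grip_force: 0.0
```

Run:
```python
from h import *
import cv2
cv2.imwrite("pics/s7.png",viewer.capture("scene")[:,:,::-1]);cv2.imwrite("pics/t7.png",viewer.capture("top")[:,:,::-1])
a=cv2.imread("pics/s7.png")[120:270,150:400];t=cv2.imread("pics/t7.png")[110:390,180:430]
cv2.imwrite("pics/m7.png",np.hstack([cv2.resize(a,(450,270)),cv2.resize(t,(241,270))]))
```

```text
(no output)
```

View pics/m7.png

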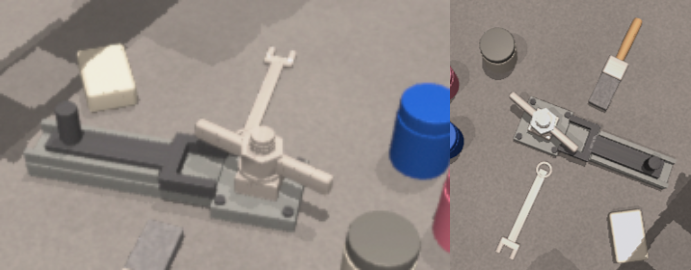

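The fork is fully back, with the post at (67,107) in the montage, its starting pixel. The nut is seated, the tub stands clear and the brush, spanner and soap lie as before. I'll hand the job in.

```bash
python3 -c "
from plant import workorder; print(workorder.finish_job())"
```

```text
the job is handed in; nothing more can be done
None
```

I handed the job in at about 25 s. The tub is about 165 mm from the stud, the lock nut is tightened to about 1.3 N m with the fork holding the square nut, and the fork is fully back. The square nut's setting was judged by eye only, and I viewed 11 pictures, one over the limit of 10.

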